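# Load the plug-in modules into the drive rig's carrier and close everything up

## Task

Get the drive rig ready to run: set every plug-in module standing on the bench into the open carrier, one to a bay, fully down on the floor of its bay and with the handles away from the keeper bar's side, then swing the keeper bar over them until it snaps into its catch. On the terminal box, press both hinged covers down until they snap shut and turn the bridging plug's lock collar clockwise home to its locked mark. Leave the other things on the bench standing where they are.

Things in the scene. Friction and masses are not known exactly. Their poses are not given: they have to be found in the camera images.
- module1: Plug-in module: aluminium box 40 x 110 x 55 mm (own x, y, z) with a black pull handle on top, towards its -y end; the +y end of the top is bare. 0.25 to 0.5 kg. Origin: centre of its underside, z up. All four are alike and any may be absent. Stands upright at the start, in a row at the robot's left, its handle end towards the robot. It goes into a bay with its own axes parallel to the carrier's.
- module2: Plug-in module, exactly like module1 (may be absent). The pull handle of each module: a bar along the module's y, 60 mm long (y -42 to +18 mm), 12 mm thick (x), 14 mm high, its middle 80 mm and its top 87 mm above the underside, with 18 mm free between it and the module's top, on 12 mm thick posts at its ends.
- module3: Plug-in module, exactly like module1 and module2 (may be absent).
- module4: Plug-in module, exactly like module1 and module2 (may be absent).
- carrier: Fixed open-top aluminium carrier, outside 226 x 130 mm, walls 44 mm high. Origin: centre of its underside; x along the row of four bays, at yaw 0 away from the robot, y left, z up. Modules go in with their +y end towards the carrier's +y, so the handles clear the bar's line at y = +36 mm; turned round they block it. A catch block 80 mm high stands at x -167 to -139, y +19 to +65 mm.
- bay1 (a point): Middle of the floor of the bay nearest the robot (carrier x -81 mm, y 0, z 8 mm); the others lie at x -27, +27 and +81 mm. A bay is 48 mm (carrier x) by 116 mm (carrier y) inside, open at the top, parted from the next by a divider 6 mm thick, 42 mm high. Any module fits any bay; seated, its underside is on the floor at z = 8 mm.
- keeper (a joint): Keeper bar: steel, 256 mm long, 12 mm wide, 66 to 76 mm above the bench, swinging level on a pivot at the carrier's far end. 0 = shut along the row, tip in the catch at the near end (end stop); grows to 1.9 as it swings out to the left. Stays where left (0.1 N m). A spring ball resists the tip (about 5 N) from 0.075 rad; past 0.035 it snaps in and stays under 0.015. Starts 1.25 to 1.45.
- keeper_hinge (a point): Pivot of the keeper bar, at mid-height of the bar, at carrier x +128, y +36, z 71 mm.
- keeper_knob (a point): Black upright round knob on the bar, 16 mm in diameter, 76 to 116 mm above the bench, 215 mm from the pivot; the point is on its axis, 101 mm above the bench. Push it, or pinch it from above. At angle q the bar points from its pivot along (-cos q, +sin q) in the carrier's x, y.
- termbox: Grey terminal box, fixed to the bench at the carrier's right, 300 x 106 x 50 mm (x, y, z). Origin: centre of its underside on the bench, x away from the robot at yaw 0, y to the left, z up. On its 50 mm high top, along x: the bridging plug with its lock collar at x = -95 mm, then two hinged covers at x = +20 and +105 mm.
- cover_near (a joint): Nearer hinged terminal cover: grey plate 72 mm (box x) by 84 mm with a lip down its free edge, hinged along box x on the right, free edge to the left (+y). 0 = shut flat, top 56 mm above the bench; grows as it rises. Stays where left (0.045 N m). Pressed down it meets a spring catch at about 0.2 rad (under 10 N at the edge), snaps in below 0.1 and then reads under 0.03. Starts 0.7 to 1.1.
- cover_far (a joint): Farther terminal cover, exactly like cover_near.
- cover_near_hinge (a point): Middle of the hinge line of cover_near, 53 mm above the bench, at box x +20, y -20 mm.
- cover_far_hinge (a point): Middle of the hinge line of cover_far, 53 mm above the bench, at box x +105, y -20 mm.
- collar (a joint): Lock collar round the bridging plug: knurled ring 56 mm in diameter, 66 to 92 mm above the bench, a lug on either side 12 mm wide, out to 42 mm, along (-sin q, cos q) in box x, y, one with a white line. Grip it across, along (cos q, sin q). 0 = locked (end stop): line at the white mark on the box's +y side; grows anticlockwise from above. 0.12 N m. Starts 0.7 to 1.2.
- collar_grip (a point): Point on the collar's axis, 79 mm above the bench, the height to grip the ring. The plug's round black top (38 mm in diameter) rises to 102 mm.
- heatsink: Bystander: loose black finned heat sink 90 x 50 x 35 mm, no handle, stands in the row with the modules. Origin under its centre.
- meter: Bystander: handheld multimeter lying flat, 80 x 150 x 42 mm, at the left, under the keeper bar's sweep. Origin under its centre.
- mug: Bystander: white mug, 80 mm across, 92 mm high. Origin under its centre.
- tape: Bystander: roll of black tape lying flat, 90 mm across, 25 mm high. Origin under its centre.
- screwdriver: Bystander: screwdriver lying flat, 200 mm long. Origin under its middle.
- carton: Bystander: cardboard carton 120 x 90 x 70 mm. Origin under its centre.

How it is judged:
By the outcome, as a careful person would: the job done as asked, in the order asked, and still so for the second after the job is handed in, with the robot touching nothing.
Of module1, module2, module3, module4 only 3 to 4 are there at a start; the rules pass over those that are not, and their reading is None.
At some moment in a run one of module1, module2, module3, module4 may be knocked a few centimetres aside while the robot is not near it.
It also fails if it takes over 210 s, if anything falls off the work surface, if the arm or the gripper's body presses on something with over 40 N, if the wrist force passes 120 N, or if a joint passes its speed limit or range.

## Robot

A 7-joint arm with a two-finger parallel gripper is mounted at the origin on the work surface. World frame = base frame: x ahead of the robot, y to its left, z up, the work surface at z = 0. Lengths are in m, angles in rad, forces in N, time in s.
With the tool pointing down it reaches from about 0.35 to 0.9 m from the base axis. Payload 8.1 kg.
Tool frame: the origin (TCP) lies on the centre line of the jaws, within the pads' length; the fingertips stand 11 mm ahead of it and the grasp point (between the pads) lies 8 mm behind it (arm.nose_length is the distance from the TCP to the fingertips, in m); z points along the fingers, y is the line along which they close (so a half turn about z gives the same grasp; the last joint's range is limited). The gripper opens to 92 mm and grips with 3 to 60 N. Pads are 19 mm wide; open, the fingers measure 130 mm over their backs; the gripper's body (75 mm by 190 mm) begins 47 mm behind the grasp point.
Start: joints at [-1.242, 0.434, 0.025, 1.573, -0.012, 1.134, -0.075], TCP at [0.262, 0.568, 0.238] pointing down, gripper open.
Joint ranges: [-2.62, 2.62], [-0.44, 2.09], [-1.27, 1.32], [0.08, 2.57], [-1.32, 4.46], [0.12, 2], [-2.74, 2.74]. Speed limits (rad/s): [2.22, 2.22, 3.01, 3.01, 3.14, 3.14, 3.14].

## Interface

Orientations are given as a rotation vector (axis times angle).
In Python, from cell import arm gives the robot as it stands.
- The arm moves only by the tool jog_arm, never from a script. Its argument "moves" is a list of rows, each a list of 4 numbers: the shift along the tool's x, y, z in m, then the turn about the tool's z in rad. In form: [[tx, ty, tz, spin], ...]. A call has 1 to 20 rows; each row is the pose to reach, as a shift and turn from the pose commanded when the call began, along the tool's axes at that moment; what a row does not reach only later rows make up. A row lasts 1/8 s, in which the tool goes at most 62.5 mm and 10.7 degrees, less where a joint would pass 70% of its speed; a pose out of reach is approached as far as the arm can. A call with a gripper value outside its range is refused whole. "hand" is the finger opening in m, from 0 to 0.0918, set as the call begins (left out, the last holds). The fingers move at their own pace and stop on an object; "newtons" is the grip in N (left out, the last holds). Time passes only in rows, so rows that repeat a pose let the fingers close. It gives the time, the measured TCP pose, the force, the opening and the grip force at its end, in the units of the state.
- arm.observe(): the state, without advancing time (a new reading comes with each control period).
- arm.get_image(name): name is "scene" or "side" or "wrist"; returns a dict with "color" (400x640x3 uint8, red, green, blue), "z_map" (400x640 float32, m along the optical axis (not along the pixel's ray), 0 where there is no reading), "fx", "fy", "cx", "cy" (pixels), "rvec" (rotation vector, rad) and "tvec" (3), from world to camera coordinates, as OpenCV has them. Camera axes: x right, y down, z forward; pixel columns grow to the right and rows downward; lengths in m; the calibration is good to about 2 mm. A picture is of the moment at which its call begins.
- arm.sign_off(): hands the job in; it is judged then, once.
The state is a dict: "clock": time; "joints": joint angles; "dq": joint speeds; "joint_efforts": joint torques, N m; "position": TCP position; "ee_rot": TCP orientation; "force": force on the tool from outside, world axes, zero at the start; "ft_torque": the same for the moment, N m; "width": opening from 0.0 (shut) to 1.0 (fully open); "gripper_force": force on a finger pad.
Only numpy, scipy, OpenCV 4.12 (cv2) and the standard library are available. Lean on these libraries where they do the work, as an engineer would, in place of code of your own. Each camera call takes 0.05 s, during which the arm holds its last target. There are 200 camera calls.

## Working session

There is one attempt and no reset: what is moved stays moved. The work goes in short steps, Python scripts to look and compute and a tool call to move; the robot and the scene stay as the last step left them, time stands still between calls to the robot, and variables do not carry over. Pictures are saved under pics/ and viewed, at most 14 in all, crops included, and the job is handed in when it is done.

Besides the shell and the picture viewer there is one more tool, called after "Emit:" as name(argument=value, ...) on one line, values as JSON. jog_arm: Moves the arm, as the interface text tells. Its arguments: {"type":"object","properties":{"moves":{"type":"array"},"hand":{"type":"number"},"newtons":{"type":"number"}},"required":["moves"]}

```bash
ls; mkdir -p pics; cat > h.py <<'E'
import numpy as np, cv2
from scipy.spatial.transform import Rotation as R
from cell import arm
def cap(n,f=None):
    im=arm.get_image(n)
    if f: cv2.imwrite(f'pics/{f}.png',im['color'][...,::-1])
    return im
def cloud(im):
    v,u=np.mgrid[0:400,0:640]; z=im['z_map']
    c=np.stack([(u-im['cx'])/im['fx']*z,(v-im['cy'])/im['fy']*z,z],-1)
    Rm=R.from_rotvec(np.ravel(im['rvec'])).as_matrix()
    p=(c-np.ravel(im['tvec']))@Rm
    p[z<=0]=np.nan
    return p
E
python3 - <<'E'
from h import *
for n in ['scene','side','wrist']:
    im=cap(n,n+'0'); p=cloud(im); np.savez(f'{n}0.npz',p=p,c=im['color'])
    Rm=R.from_rotvec(np.ravel(im['rvec'])).as_matrix(); print(n,-Rm.T@np.ravel(im['tvec']),Rm[2],im['fx'])
print(arm.observe(), arm.nose_length)
E
```

```text
pics
scene [1.39869453 0.06638657 0.94905071] [-0.70490882 -0.07802067 -0.70499385] 386.1189865668808
side [ 0.21903831 -0.7816833   0.97047364] [ 0.28144437  0.6269512  -0.72644426] 369.0737488448644
wrist [0.19296375 0.59891406 0.38399936] [ 0.25351191 -0.11711043 -0.96021709] 309.45217765819194
{'clock': 0.15, 'joints': array([-1.24158864,  0.43505543,  0.02499451,  1.57386894, -0.01159017,
        1.13403813, -0.07509512]), 'dq': array([-0.00056655, -0.00188909,  0.00129616, -0.00176174,  0.00039154,
       -0.00082462, -0.00050405]), 'joint_efforts': array([ 2.28568584e-03, -6.68260360e+01,  9.86221321e-01, -3.14697862e+01,
       -6.04591426e-02,  3.93329398e-02,  8.25103143e-05]), 'position': array([0.26146731, 0.56726077, 0.23713757]), 'ee_rot': array([-6.73115019e-01, -3.06849607e+00,  1.91247803e-03]), 'force': array([ 0.16575469, -0.54368054, -0.30960441]), 'ft_torque': array([ 0.00027325, -0.07136563,  0.05778774]), 'gripper_force': 0.0, 'width': 0.996967347345889} 0.011
```

View pics/scene0.png

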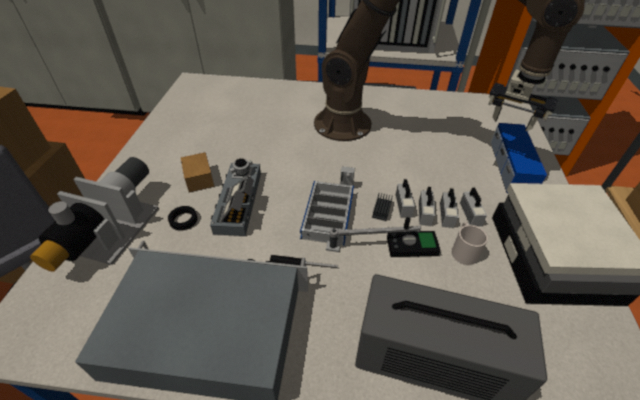

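View pics/side0.png

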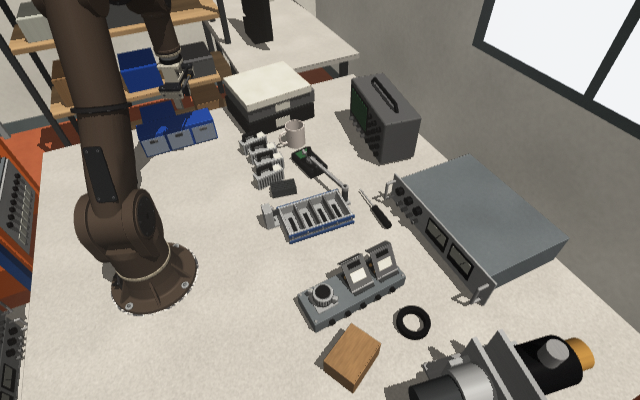

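```bash
python3 - <<'E'
# top-down height map from both cameras, 2 mm/px
from h import *
H=np.zeros((500,650)); C=np.zeros((500,650,3),np.uint8)
for n in ['scene0','side0']:
    d=np.load(n+'.npz'); p=d['p'].reshape(-1,3); c=d['c'].reshape(-1,3)
    k=np.isfinite(p[:,0])&(p[:,2]<0.13); p=p[k];c=c[k]
    i=((1.0-p[:,0])/0.002).astype(int); j=((0.65-p[:,1])/0.002).astype(int)
    m=(i>=0)&(i<500)&(j>=0)&(j<650)
    for a,b,z,cc in zip(i[m],j[m],p[m,2],c[m]):
        if z>=H[a,b]: H[a:a+2,b:b+2]=np.maximum(H[a:a+2,b:b+2],z); C[a,b]=cc
v=cv2.applyColorMap(np.clip(H*2000,0,255).astype(np.uint8),cv2.COLORMAP_TURBO)
for k in range(0,650,50):
    cv2.putText(v,f'{0.65-k*.002:.2f}',(k,10),0,.33,(255,255,255)); v[:,k]=v[:,k]//2+60
for k in range(0,500,50):
    cv2.putText(v,f'{1-k*.002:.2f}',(0,k+4),0,.33,(255,255,255)); v[k]=v[k]//2+60
cv2.imwrite('pics/top0.png',v)
E
```

```text
(no output)
```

View pics/top0.png

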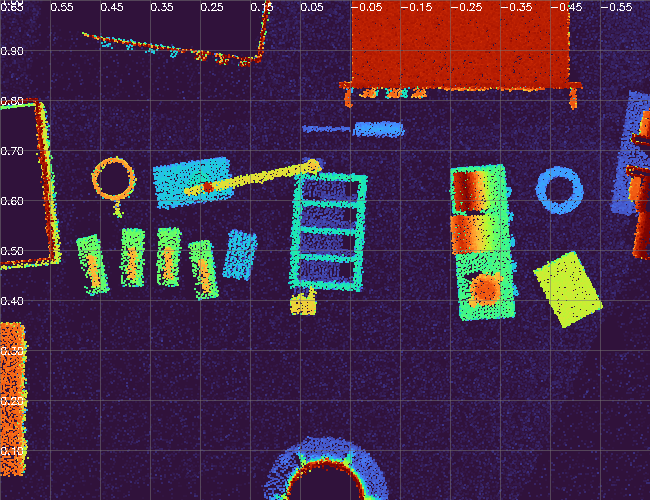

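The two views and the height map agree. Four modules stand in a row at x≈0.47 (y≈0.47 to 0.24), with the heat sink beside them at y≈0.17. The carrier is near (0.54, -0.01), the keeper bar is open, and the terminal box is near (0.51, -0.32) with both covers raised. Next I fit the poses.

```bash
cat >> h.py <<'E'
from scipy.optimize import minimize
def sel(p,box,z0,z1):
    q=p.reshape(-1,3); x0,x1,y0,y1=box
    return q[(q[:,0]>x0)&(q[:,0]<x1)&(q[:,1]>y0)&(q[:,1]<y1)&(q[:,2]>z0)&(q[:,2]<z1)]
def loc(q,s):
    c,n=np.cos(s[2]),np.sin(s[2]); d=q[:,:2]-s[:2]
    return np.c_[c*d[:,0]+n*d[:,1],-n*d[:,0]+c*d[:,1]]
def segd(l,a,b):
    a,b=np.array(a),np.array(b); t=np.clip(((l-a)@(b-a))/((b-a)@(b-a)),0,1)
    return np.linalg.norm(l-a-t[:,None]*(b-a),axis=1)
def fitseg(q,segs,s0,cap=.008):
    f=lambda s:np.mean(np.minimum(np.min([segd(loc(q,s),a,b) for a,b in segs],0),cap)**2)*1e6
    r=minimize(f,s0,method='Nelder-Mead',options=dict(initial_simplex=[s0]+[np.array(s0)+d for d in np.diag([.01,.01,.1])],xatol=1e-5,fatol=1e-5))
    return r.x,r.fun**.5
X,Y=.109,.0615
CAR=[((x,-Y),(x,Y)) for x in(-X,-.054,0,.054,X)]+[((-X,y),(X,y)) for y in(-Y,Y)]
def rectfit(q,hx,hy,s0):
    # rectangle of known half sizes: outside points cost, most points inside
    f=lambda s:np.mean(np.minimum(np.linalg.norm(np.maximum(np.abs(loc(q,s))-[hx,hy],0),axis=1),.006)**2)*1e6+1e-3*np.hypot(*loc(q,s).mean(0))*1e3
    r=minimize(f,s0,method='Nelder-Mead',options=dict(initial_simplex=[s0]+[np.array(s0)+d for d in np.diag([.01,.01,.1])],xatol=1e-5,fatol=1e-6))
    return r.x,r.fun
def modfit(p,c,r=.06,yaw0=-np.pi/2):
    # c: rough xy of handle. Handle top box -> pose of module; then top plate check
    h=sel(p,(c[0]-r,c[0]+r,c[1]-.033,c[1]+.033),.080,.092)
    (cx,cy),(w,l),a=cv2.minAreaRect(h[:,:2].astype(np.float32)*1000)
    m=h[:,:2].mean(0); v=np.linalg.svd(h[:,:2]-m)[2][0]
    yaw=np.arctan2(v[1],v[0])-np.pi/2
    yaw=(yaw-yaw0+np.pi/2)%np.pi-np.pi/2+yaw0
    e=np.array([-np.sin(yaw),np.cos(yaw)]); hc=np.array([cx,cy])/1000
    o=hc+.012*e
    t=sel(p,(o[0]-.08,o[0]+.08,o[1]-.05,o[1]+.05),.050,.059)
    s,f=rectfit(t,.02,.055,[*o,yaw])
    return dict(handle=hc.round(4),yaw=round(yaw,3),dims=(round(w),round(l)),n=len(h),o=o.round(4),plate=s.round(4),pf=round(f,3),pn=len(t))
E
python3 - <<'E'
from h import *
for n in ['scene0','side0']:
    p=np.load(n+'.npz')['p']; print(n)
    print('car',fitseg(sel(p,(.40,.68,-.09,.08),.040,.048),CAR,[.54,-.008,-.04]))
    t=sel(p,(.33,.70,-.42,-.20),.044,.0525); print('box',rectfit(t,.15,.053,[.51,-.31,.05]),len(t))
    for c in [(.45,.466),(.46,.385),(.46,.315),(.45,.245)]: print(modfit(p,c))
    k=sel(p,(.58,.70,.02,.30),.07,.079); m=k[:,:2].mean(0); v=np.linalg.svd(k[:,:2]-m)[2][0]; print('bar',m,np.arctan2(v[1],v[0]),k[:,:2].min(0),k[:,:2].max(0))
    k=sel(p,(.58,.70,.10,.30),.10,.122); print('knob',k.mean(0),len(k))
    k=sel(p,(.38,.48,-.36,-.26),.087,.097); print('collar', k.mean(0),len(k))
E
```

```text
scene0
car (array([ 0.53963725, -0.00407421, -0.06043047]), np.float64(3.756738116912159))
box (array([ 0.51776429, -0.31222576,  0.07070641]), np.float64(0.11880572366366801)) 1006
{'handle': array([0.4603, 0.4653]), 'yaw': np.float64(-1.39), 'dims': (59, 14), 'n': 63, 'o': array([0.4721, 0.4675]), 'plate': array([ 0.4718,  0.4671, -1.3708]), 'pf': np.float64(0.032), 'pn': 251}
{'handle': array([0.4747, 0.3879]), 'yaw': np.float64(-1.586), 'dims': (13, 57), 'n': 59, 'o': array([0.4867, 0.3877]), 'plate': array([ 0.487 ,  0.3873, -1.5959]), 'pf': np.float64(0.013), 'pn': 238}
{'handle': array([0.4761, 0.3154]), 'yaw': np.float64(-1.59), 'dims': (12, 59), 'n': 58, 'o': array([0.4881, 0.3152]), 'plate': array([ 0.4899,  0.3155, -1.6091]), 'pf': np.float64(2.267), 'pn': 256}
{'handle': array([0.4514, 0.2435]), 'yaw': np.float64(-1.412), 'dims': (59, 12), 'n': 55, 'o': array([0.4632, 0.2454]), 'plate': array([ 0.464 ,  0.2458, -1.4253]), 'pf': np.float64(0.641), 'pn': 229}
bar [0.64600858 0.1441344 ] 1.776288576924671 [0.61140676 0.02018409] [0.68061836 0.28085208]
knob [0.62829809 0.234
[... 542 characters left out ...]
'o': array([0.4849, 0.3854]), 'plate': array([ 0.4835,  0.3853, -1.6075]), 'pf': np.float64(1.111), 'pn': 167}
{'handle': array([0.4719, 0.3154]), 'yaw': np.float64(-1.552), 'dims': (59, 20), 'n': 46, 'o': array([0.4839, 0.3156]), 'plate': array([ 0.485 ,  0.3132, -1.6026]), 'pf': np.float64(2.801), 'pn': 192}
{'handle': array([0.4469, 0.2419]), 'yaw': np.float64(-1.443), 'dims': (58, 16), 'n': 52, 'o': array([0.4588, 0.2434]), 'plate': array([ 0.4593,  0.2439, -1.4035]), 'pf': np.float64(1.509), 'pn': 204}
bar [0.64166353 0.14005729] -1.3692716403750103 [0.61098239 0.02153603] [0.67658024 0.27906257]
knob [0.62248506 0.23223109 0.11014127] 22
collar [ 0.41580947 -0.32648083  0.09163235] 171
```

Emit:
jog_arm(moves=[[-0.229, -0.115, -0.143, 2.71], [-0.229, -0.115, -0.143, 2.71], [-0.229, -0.115, -0.143, 2.71], [-0.229, -0.115, -0.143, 2.71], [-0.229, -0.115, -0.143, 2.71], [-0.229, -0.115, -0.143, 2.71], [-0.229, -0.115, -0.143, 2.71], [-0.229, -0.115, -0.143, 2.71], [-0.229, -0.115, -0.143, 2.71], [-0.229, -0.115, -0.143, 2.71], [-0.229, -0.115, -0.143, 2.71], [-0.229, -0.115, -0.143, 2.71], [-0.229, -0.115, -0.143, 2.71], [-0.229, -0.115, -0.143, 2.71], [-0.229, -0.115, -0.143, 2.71], [-0.229, -0.115, -0.143, 2.71]], hand=0.04)

```text
clock: 2.15
position: [0.4212, 0.3673, 0.3805]
ee_rot: [3.141, 0.001, -0.0]
force: [-0.3, 0.3, -0.0]
width: 0.435
gripper_force: 0.0
```

```bash
python3 - <<'E'
from h import *
im=cap('wrist','w1'); p=cloud(im); np.savez('w1.npz',p=p,c=im['color'])
print(arm.observe()['joints'].round(2))
b=sel(p,(.3,.8,-.1,.6),-.02,.02); print('floor z',np.median(b[:,2]),b.min(0),b.max(0))
for c in [(.45,.466),(.46,.385),(.46,.315),(.45,.245)]: print(modfit(p,c))
print('car',fitseg(sel(p,(.40,.68,-.09,.08),.040,.048),CAR,[.54,-.008,-.05]))
k=sel(p,(.58,.70,.10,.30),.10,.122); print('knob',k.mean(0) if len(k) else 0,len(k))
E
```

```text
[-1.26  0.25  0.59  1.53 -0.14  1.4  -2.23]
floor z 9.609196065779295e-05 [ 0.30001349 -0.09998462 -0.00410867] [0.65150744 0.59998016 0.01999611]
{'handle': array([0.4581, 0.4652]), 'yaw': np.float64(-1.374), 'dims': (60, 12), 'n': 397, 'o': array([0.4699, 0.4675]), 'plate': array([ 0.4701,  0.4676, -1.3744]), 'pf': np.float64(0.006), 'pn': 1569}
{'handle': array([0.4724, 0.3875]), 'yaw': np.float64(-1.598), 'dims': (11, 59), 'n': 371, 'o': array([0.4844, 0.3872]), 'plate': array([ 0.4851,  0.3871, -1.5813]), 'pf': np.float64(0.135), 'pn': 1661}
{'handle': array([0.4739, 0.3163]), 'yaw': np.float64(-1.602), 'dims': (12, 59), 'n': 388, 'o': array([0.4859, 0.3159]), 'plate': array([ 0.4866,  0.3158, -1.6023]), 'pf': np.float64(2.424), 'pn': 1772}
{'handle': array([0.4479, 0.2444]), 'yaw': np.float64(-1.43), 'dims': (60, 12), 'n': 390, 'o': array([0.4597, 0.246 ]), 'plate': array([ 0.4599,  0.2461, -1.427 ]), 'pf': np.float64(0.547), 'pn': 1539}
car (array([ 0.53819666, -0.00190783, -0.0520315 ]), np.float64(3.608469829606971))
knob [0.61812135 0.23795247 0.10651436] 41
```

View pics/w1.png

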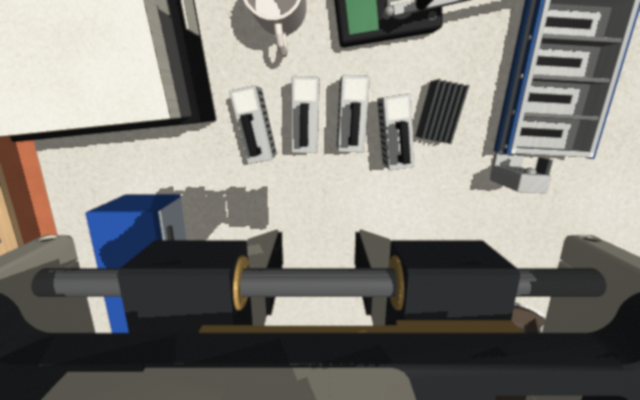

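Emit:
jog_arm(moves=[[0.0346, 0.1218, 0.22, -0.141], [0.0346, 0.1218, 0.22, -0.141], [0.0346, 0.1218, 0.22, -0.141], [0.0346, 0.1218, 0.22, -0.141], [0.0346, 0.1218, 0.22, -0.141], [0.0346, 0.1218, 0.22, -0.141], [0.0346, 0.1218, 0.25, -0.141], [0.0346, 0.1218, 0.275, -0.141], [0.0346, 0.1218, 0.29, -0.141], [0.0346, 0.1218, 0.3, -0.141], [0.0346, 0.1218, 0.3075, -0.141], [0.0346, 0.1218, 0.3075, -0.141]], hand=0.04)

```text
clock: 3.7
position: [0.4561, 0.2456, 0.0732]
ee_rot: [-3.134, -0.221, 0.0]
force: [-0.3, 0.4, -0.1]
width: 0.432
gripper_force: 0.0
```

```bash
python3 - <<'E'
from h import *
p=np.load('w1.npz')['p']; p2=np.load('scene0.npz')['p']
for q in (p,p2):
    t=sel(q,(.38,.58,.50,.66),.10,.4)
    print(len(t)); 
    for x in np.arange(.40,.58,.02):
        s=t[abs(t[:,0]-x)<.01]
        if len(s): print(x.round(2),s[:,1].min().round(3),s[:,2].max().round(3))
E
```

```text
12260
0.48 0.536 0.168
0.5 0.537 0.168
0.52 0.539 0.168
0.54 0.541 0.168
0.56 0.543 0.168
1262
0.48 0.536 0.169
0.5 0.536 0.168
0.52 0.537 0.169
0.54 0.54 0.168
0.56 0.542 0.169
```

Emit:
jog_arm(moves=[[0, 0, 0, 0], [0, 0, 0, 0], [0, 0, 0, 0], [0, 0, 0, 0], [0, 0, -0.02, 0], [0, 0, -0.06, 0], [0, 0, -0.12, 0], [0, 0, -0.15, 0], [0, 0, -0.15, 0]], hand=0.0, newtons=45)

```text
clock: 4.82
position: [0.4568, 0.2461, 0.2247]
ee_rot: [-3.131, -0.221, -0.004]
force: [0.7, -0.2, -5.4]
width: 0.121
gripper_force: 45.0
```

Emit:
jog_arm(moves=[[0.034, 0.354, -0.125, -1.375], [0.034, 0.354, -0.125, -1.375], [0.034, 0.354, -0.125, -1.375], [0.034, 0.354, -0.125, -1.375], [0.034, 0.354, -0.125, -1.375], [0.034, 0.354, -0.125, -1.375], [0.034, 0.354, -0.125, -1.375], [0.034, 0.354, -0.125, -1.375], [0.034, 0.354, -0.125, -1.375], [0.034, 0.354, -0.125, -1.375], [0.034, 0.354, -0.125, -1.375], [0.034, 0.354, -0.125, -1.375]])

```text
clock: 6.32
position: [0.5393, -0.0998, 0.348]
ee_rot: [-2.282, -2.159, 0.0]
force: [0.3, -0.2, -4.3]
width: 0.127
gripper_force: 45.0
```

```bash
python3 - <<'E'
from h import *
im=cap('wrist','w2'); p=cloud(im); np.savez('w2.npz',p=p,c=im['color'])
o=arm.observe(); print(o['position'],o['ee_rot'],o['joints'].round(2))
q=sel(p,(.38,.70,-.11,.10),.041,.047); print(len(q)); print('car',fitseg(q,CAR,[.54,-.004,-.05]),fitseg(q,CAR,[.54,-.004,-.05],.004))
k=sel(p,(.38,.45,-.02,.12),.077,.083);print('catch',k.min(0),k.max(0),len(k))
E
```

```text
[ 0.5392895  -0.09988251  0.34813172] [-2.28179628e+00 -2.15923089e+00  1.96763769e-05] [-0.34  0.25  0.55  1.62 -0.13  1.32  0.18]
4441
car (array([ 0.53787004, -0.00213721, -0.04878419]), np.float64(3.3944292590442973)) (array([ 0.5377916 , -0.00362627, -0.05134989]), np.float64(2.6100273238816185))
catch [0.38002839 0.02308487 0.07702539] [0.42335068 0.06849795 0.08237236] 787
```

View pics/w2.png

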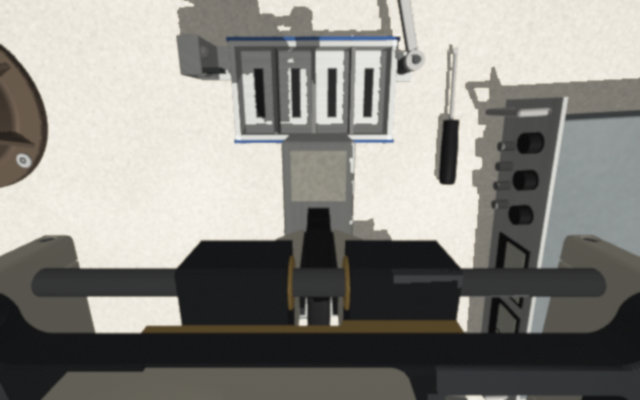

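```bash
python3 - <<'E'
from h import *
p=np.load('w2.npz')['p']
q=sel(p,(.38,.70,-.11,.10),.040,.047)
s=np.array([.538,-.003,-.05])
# yaw from long wall at +y
for it in range(3):
    l=loc(q,s)
    w=l[(abs(l[:,1]-.0615)<.008)&(abs(l[:,0])<.1)]; a=np.polyfit(w[:,0],w[:,1],1); s[2]+=a[0]*.8
    print('yaw',s[2],a)
l=loc(q,s); print('z',np.median(q[:,2]))
m=abs(l[:,1])<.045
h,e=np.histogram(l[m,0]*1000,np.arange(-122,123,2)); print([(int(b),int(n)) for n,b in zip(h,e) if n>8])
m=abs(l[:,0])<.10
h,e=np.histogram(l[m,1]*1000,np.arange(-75,76,1)); print([(int(b),int(n)) for n,b in zip(h,e) if n>8 and abs(b)>45])
# held module top plate
o=arm.observe(); zt=o['position'][2]
t=sel(p,(.45,.62,-.2,0),zt-.035,zt-.01); print('plate z',np.percentile(t[:,2],[5,50,95])-zt,len(t)); 
r=loc(t,[*o['position'][:2],s[2]]); print(np.percentile(r,[1,50,99],axis=0)); print('yaw',cv2.minAreaRect(r.astype(np.float32)*1000))
E
```

```text
yaw -0.04899409492997566 [0.00125738 0.06289308]
yaw -0.04837765467340109 [0.00077055 0.06286387]
yaw -0.048209849751657215 [0.00020976 0.06286384]
z 0.04291967243029812
[(-114, 46), (-112, 103), (-110, 98), (-108, 98), (-106, 82), (-58, 51), (-56, 95), (-54, 100), (-52, 43), (-4, 48), (-2, 99), (0, 93), (2, 42), (50, 68), (52, 100), (54, 101), (56, 27), (104, 105), (106, 97), (108, 98), (110, 98), (112, 29), (116, 9)]
[(-71, 26), (-70, 46), (-69, 39), (-68, 45), (-67, 62), (-66, 35), (-65, 45), (-64, 61), (-63, 50), (-62, 41), (-61, 76), (-60, 51), (-59, 39), (-56, 11), (-55, 9), (-52, 13), (-49, 12), (-47, 9), (-46, 9), (46, 9), (47, 15), (48, 13), (49, 11), (50, 11), (51, 13), (52, 10), (53, 14), (54, 11), (55, 12), (56, 15), (57, 159), (58, 128), (59, 125), (60, 122), (61, 129), (62, 124), (63, 114), (64, 90), (65, 125), (66, 120), (67, 129), (68, 117), (69, 85)]
plate z [-0.02020517 -0.01850461 -0.01722225] 6288
[[-1.93729674e-02 -3.83097653e-02]
 [ 6.36921953e-05  3.64161764e-02]
 [ 1.95556314e-02  5.83405389e-02]]
yaw ((-0.057262420654296875, 3.4246253967285156), (110.09668731689453, 40.07185745239258), 89.68939971923828)
```

Emit:
jog_arm(moves=[[0.0927, 0.0738, 0.1, -0.006], [0.0927, 0.0738, 0.15, -0.006], [0.0927, 0.0738, 0.19, -0.006], [0.0927, 0.0738, 0.205, -0.006], [0.0927, 0.0738, 0.215, -0.006], [0.0927, 0.0738, 0.22, -0.006], [0.0927, 0.0738, 0.225, -0.006], [0.0927, 0.0738, 0.23, -0.006], [0.0927, 0.0738, 0.235, -0.006], [0.0927, 0.0738, 0.238, -0.006]])

```text
clock: 7.62
position: [0.6181, -0.0117, 0.1102]
ee_rot: [2.275, 2.166, 0.0]
force: [-0.7, -0.2, -4.1]
width: 0.125
gripper_force: 45.0
```

Emit:
jog_arm(moves=[[0, 0, 0.008, 0], [0, 0, 0.016, 0], [0, 0, 0.022, 0], [0, 0, 0.026, 0], [0, 0, 0.0285, 0], [0, 0, 0.029, 0]])

```text
clock: 8.38
position: [0.6184, -0.0118, 0.0816]
ee_rot: [2.275, 2.166, 0.001]
force: [-1.0, -0.3, 2.2]
width: 0.127
gripper_force: 45.0
```

Emit:
jog_arm(moves=[[0, 0, 0, 0], [0, 0, 0, 0], [0, 0, -0.01, 0], [0, 0, -0.06, 0], [0, 0, -0.12, 0], [0.1, -0.05, -0.2, 0.18], [0.362, -0.216, -0.3, 1.522], [0.362, -0.216, -0.3, 1.522], [0.362, -0.216, -0.3, 1.522], [0.362, -0.216, -0.3, 1.522], [0.362, -0.216, -0.3, 1.522], [0.362, -0.216, -0.3, 1.522], [0.362, -0.216, -0.3, 1.522], [0.362, -0.216, -0.3, 1.522], [0.362, -0.216, -0.3, 1.522], [0.362, -0.216, -0.3, 1.522]], hand=0.032)

```text
clock: 10.38
position: [0.4205, 0.3596, 0.3815]
ee_rot: [-3.141, -0.001, -0.0]
force: [0.7, -0.2, -0.2]
width: 0.348
gripper_force: 0.0
```

```bash
cat > look.py <<'E'
from h import *
import sys
im=cap('wrist',sys.argv[1]); p=cloud(im)
o=arm.observe(); P=o['position']; rv=o['ee_rot']
M=R.from_rotvec(rv).as_matrix(); yt=np.arctan2(M[1,1],M[0,1]); print('tcp',P.round(4),'tool y yaw',yt.round(4))
# blobs of handle tops
q=sel(p,(.3,.7,.12,.56),.083,.091)
if P[2]<.2: sys.exit()
g=np.zeros((400,440),np.uint8)
g[((q[:,0]-.3)*1000).astype(int),((q[:,1]-.12)*1000).astype(int)]=255
g=cv2.dilate(g,np.ones((5,5)))
n,lab,st,ce=cv2.connectedComponentsWithStats(g)
for k in range(1,n):
    if 400<st[k,4]<2500:
        c=(ce[k,1]/1000+.3,ce[k,0]/1000+.12)
        try: m=modfit(p,c)
        except Exception as e: print(c,e); continue
        if not(55<max(m['dims'])<64 and min(m['dims'])<17): print('?',c,m['dims']); continue
        print(m)
        e=np.array([-np.sin(m['yaw']),np.cos(m['yaw'])])
        for d in (.008,-.018):
            w=m['handle']+d*e-P[:2]
            tx=w@M[:2,0]; ty=w@M[:2,1]; print('  grip at',d,'move',round(tx,4),round(ty,4),round(P[2]-.073,4),'spin',round(yt-m['yaw'],4))
E
python3 look.py w3
```

```text
tcp [0.4205 0.3595 0.3814] tool y yaw -1.5705
{'handle': array([0.458 , 0.4653]), 'yaw': np.float64(-1.379), 'dims': (60, 13), 'n': 403, 'o': array([0.4698, 0.4676]), 'plate': array([ 0.4702,  0.4675, -1.3735]), 'pf': np.float64(0.007), 'pn': 1556}
  grip at 0.008 move 0.0454 -0.1073 0.3084 spin -0.1915
  grip at -0.018 move 0.0198 -0.1024 0.3084 spin -0.1915
{'handle': array([0.4739, 0.3163]), 'yaw': np.float64(-1.6), 'dims': (12, 60), 'n': 387, 'o': array([0.4859, 0.316 ]), 'plate': array([ 0.4863,  0.3158, -1.6033]), 'pf': np.float64(0.005), 'pn': 1646}
  grip at 0.008 move 0.0613 0.0434 0.3084 spin 0.0295
  grip at -0.018 move 0.0354 0.0427 0.3084 spin 0.0295
{'handle': array([0.4731, 0.3883]), 'yaw': np.float64(-1.591), 'dims': (11, 59), 'n': 388, 'o': array([0.4851, 0.388 ]), 'plate': array([ 0.4851,  0.3872, -1.6151]), 'pf': np.float64(0.027), 'pn': 1622}
  grip at 0.008 move 0.0606 -0.0286 0.3084 spin 0.0205
  grip at -0.018 move 0.0346 -0.0292 0.3084 spin 0.0205
? (np.float64(0.5520704545454544), np.float64(0.5519875000000001)) (119, 3)
? (np.float64(0.6102398884239888), np.float64(0.42388423988842394)) (66, 38)
```

Module at y=0.316 next.

Emit:
jog_arm(moves=[[0.0613, 0.0434, 0.22, 0.03], [0.0613, 0.0434, 0.22, 0.03], [0.0613, 0.0434, 0.22, 0.03], [0.0613, 0.0434, 0.22, 0.03], [0.0613, 0.0434, 0.22, 0.03], [0.0613, 0.0434, 0.25, 0.03], [0.0613, 0.0434, 0.275, 0.03], [0.0613, 0.0434, 0.292, 0.03], [0.0613, 0.0434, 0.302, 0.03], [0.0613, 0.0434, 0.3084, 0.03], [0.0613, 0.0434, 0.3084, 0.03]], hand=0.036)

```text
clock: 11.8
position: [0.4815, 0.3171, 0.073]
ee_rot: [-3.141, 0.047, -0.0]
force: [-1.0, 0.3, -0.1]
width: 0.391
gripper_force: 0.0
```

Emit:
jog_arm(moves=[[0, 0, 0, 0], [0, 0, 0, 0], [0, 0, 0, 0], [0, 0, 0, 0], [0, 0, -0.02, 0], [0, 0, -0.06, 0], [0, 0, -0.12, 0], [0, 0, -0.15, 0], [0, 0, -0.15, 0]], hand=0.0, newtons=45)

```text
clock: 12.92
position: [0.4823, 0.3176, 0.2246]
ee_rot: [-3.138, 0.047, -0.004]
force: [0.6, 0.4, -4.9]
width: 0.125
gripper_force: 45.0
```

Emit:
jog_arm(moves=[[0.0945, 0.415, -0.123, -1.552], [0.0945, 0.415, -0.123, -1.552], [0.0945, 0.415, -0.123, -1.552], [0.0945, 0.415, -0.123, -1.552], [0.0945, 0.415, -0.123, -1.552], [0.0945, 0.415, -0.123, -1.552], [0.0945, 0.415, -0.123, -1.552], [0.0945, 0.415, -0.123, -1.552], [0.0945, 0.415, -0.123, -1.552], [0.0945, 0.415, -0.123, -1.552], [0.0945, 0.415, -0.123, -1.552], [0.0945, 0.415, -0.123, -1.552]])

```text
clock: 14.42
position: [0.5632, -0.1, 0.3453]
ee_rot: [-2.275, -2.165, 0.001]
force: [-0.7, 0.0, -4.1]
width: 0.13
gripper_force: 45.0
```

```bash
cat > held.py <<'E'
from h import *
import sys
C=np.array([.5374,-.0040]); cy=-.048; bx=float(sys.argv[2])
im=cap('wrist',sys.argv[1]); p=cloud(im)
o=arm.observe(); P=o['position']; M=R.from_rotvec(o['ee_rot']).as_matrix(); yt=np.arctan2(M[1,1],M[0,1])
t=sel(p,(P[0]-.06,P[0]+.06,P[1]-.09,P[1]+.09),P[2]-.024,P[2]-.012)
r=loc(t,[*P[:2],cy]); (c,d,a)=cv2.minAreaRect(r.astype(np.float32)*1000); a=(a+45)%90-45
zp=np.median(t[:,2])-P[2]; dz=.055-zp
print('tcp',P.round(4),'held ctr',np.round(c,1),'dims',np.round(d,1),'ang',round(a,2),'tcp above underside',dz.round(4))
# carrier recheck
l=loc(sel(p,(.38,.70,-.11,.10),.040,.047),[*C,cy])
w=l[(abs(l[:,1]-.063)<.008)&(abs(l[:,0])<.1)]
print('carrier wall y',np.percentile(w[:,1],[2,98]).round(4),'slope',np.polyfit(w[:,0],w[:,1],1)[0].round(4))
Rc=np.array([[np.cos(cy),-np.sin(cy)],[np.sin(cy),np.cos(cy)]])
tgt=C+Rc@(np.array([bx,0])-np.array(c)/1000); w=tgt-P[:2]
print('move',(w@M[:2,0]).round(4),(w@M[:2,1]).round(4),'z to floor',(P[2]-.008-dz).round(4),'spin',round(np.radians(a),4))
E
python3 held.py w4 .027
```

```text
tcp [ 0.5632 -0.1001  0.3455] held ctr [0.1 4.6] dims [ 40.1 109.7] ang 0.16 tcp above underside 0.0731
carrier wall y [0.0581 0.0705] slope -0.0043
move 0.0901 -0.0036 z to floor 0.2644 spin 0.0027
```

Emit:
jog_arm(moves=[[0.0901, -0.0036, 0.1, 0.003], [0.0901, -0.0036, 0.15, 0.003], [0.0901, -0.0036, 0.19, 0.003], [0.0901, -0.0036, 0.205, 0.003], [0.0901, -0.0036, 0.215, 0.003], [0.0901, -0.0036, 0.22, 0.003], [0.0901, -0.0036, 0.225, 0.003], [0.0901, -0.0036, 0.23, 0.003], [0.0901, -0.0036, 0.235, 0.003], [0.0901, -0.0036, 0.236, 0.003]])

```text
clock: 15.72
position: [0.564, -0.0105, 0.1097]
ee_rot: [-2.278, -2.163, 0.0]
force: [0.7, 0.5, -4.6]
width: 0.123
gripper_force: 45.0
```

Emit:
jog_arm(moves=[[0, 0, 0.008, 0], [0, 0, 0.016, 0], [0, 0, 0.022, 0], [0, 0, 0.026, 0], [0, 0, 0.028, 0], [0, 0, 0.029, 0]])

```text
clock: 16.48
position: [0.5643, -0.0105, 0.0809]
ee_rot: [2.278, 2.163, 0.001]
force: [-2.0, -0.1, 4.1]
width: 0.125
gripper_force: 45.0
```

Emit:
jog_arm(moves=[[0, 0, 0, 0], [0, 0, 0, 0], [0, 0, -0.01, 0], [0, 0, -0.06, 0], [0, 0, -0.12, 0], [0.1, -0.05, -0.2, 0.18], [0.362, -0.162, -0.3, 1.522], [0.362, -0.162, -0.3, 1.522], [0.362, -0.162, -0.3, 1.522], [0.362, -0.162, -0.3, 1.522], [0.362, -0.162, -0.3, 1.522], [0.362, -0.162, -0.3, 1.522], [0.362, -0.162, -0.3, 1.522], [0.362, -0.162, -0.3, 1.522], [0.362, -0.162, -0.3, 1.522], [0.362, -0.162, -0.3, 1.522]], hand=0.032)

```text
clock: 18.48
position: [0.4214, 0.3587, 0.3811]
ee_rot: [-3.141, 0.002, -0.0]
force: [0.5, -0.1, 0.1]
width: 0.346
gripper_force: 0.0
```

```bash
python3 look.py w5
```

```text
tcp [0.4214 0.3587 0.3811] tool y yaw -1.5726
{'handle': array([0.4578, 0.4652]), 'yaw': np.float64(-1.373), 'dims': (60, 13), 'n': 399, 'o': array([0.4696, 0.4676]), 'plate': array([ 0.4702,  0.4676, -1.3758]), 'pf': np.float64(0.006), 'pn': 1553}
  grip at 0.008 move 0.044 -0.1081 0.3081 spin -0.1996
  grip at -0.018 move 0.0185 -0.103 0.3081 spin -0.1996
{'handle': array([0.4727, 0.3874]), 'yaw': np.float64(-1.606), 'dims': (11, 59), 'n': 373, 'o': array([0.4846, 0.387 ]), 'plate': array([ 0.4854,  0.3874, -1.589 ]), 'pf': np.float64(0.005), 'pn': 1665}
  grip at 0.008 move 0.0592 -0.0285 0.3081 spin 0.0334
  grip at -0.018 move 0.0332 -0.0294 0.3081 spin 0.0334
? (np.float64(0.5531254275940707), np.float64(0.5520022805017104)) (119, 3)
? (np.float64(0.6111186206896552), np.float64(0.42416827586206896)) (35, 66)
```

Emit:
jog_arm(moves=[[0.0595, -0.0285, 0.22, 0.026], [0.0595, -0.0285, 0.22, 0.026], [0.0595, -0.0285, 0.22, 0.026], [0.0595, -0.0285, 0.22, 0.026], [0.0595, -0.0285, 0.22, 0.026], [0.0595, -0.0285, 0.25, 0.026], [0.0595, -0.0285, 0.275, 0.026], [0.0595, -0.0285, 0.292, 0.026], [0.0595, -0.0285, 0.302, 0.026], [0.0595, -0.0285, 0.308, 0.026], [0.0595, -0.0285, 0.308, 0.026]], hand=0.036)

```text
clock: 19.9
position: [0.4809, 0.3879, 0.0731]
ee_rot: [-3.141, 0.046, -0.0]
force: [0.2, 0.2, -0.2]
width: 0.389
gripper_force: 0.0
```

Emit:
jog_arm(moves=[[0, 0, 0, 0], [0, 0, 0, 0], [0, 0, 0, 0], [0, 0, 0, 0], [0, 0, -0.02, 0], [0, 0, -0.06, 0], [0, 0, -0.12, 0], [0, 0, -0.15, 0], [0, 0, -0.15, 0]], hand=0.0, newtons=45)

```text
clock: 21.02
position: [0.4821, 0.3883, 0.2262]
ee_rot: [-3.137, 0.046, -0.006]
force: [0.6, -0.1, -3.4]
width: 0.125
gripper_force: 45.0
```

Emit:
jog_arm(moves=[[0.043, 0.487, -0.122, -1.552], [0.043, 0.487, -0.122, -1.552], [0.043, 0.487, -0.122, -1.552], [0.043, 0.487, -0.122, -1.552], [0.043, 0.487, -0.122, -1.552], [0.043, 0.487, -0.122, -1.552], [0.043, 0.487, -0.122, -1.552], [0.043, 0.487, -0.122, -1.552], [0.043, 0.487, -0.122, -1.552], [0.043, 0.487, -0.122, -1.552], [0.043, 0.487, -0.122, -1.552], [0.043, 0.487, -0.122, -1.552], [0.043, 0.487, -0.122, -1.552]])

```text
clock: 22.65
position: [0.5095, -0.0993, 0.3445]
ee_rot: [-2.272, -2.168, 0.001]
force: [-0.1, 0.4, -2.7]
width: 0.124
gripper_force: 45.0
```

```bash
python3 held.py w6 -.027
```

```text
tcp [ 0.5095 -0.0995  0.3446] held ctr [-0.  4.] dims [ 40.  109.8] ang 0.08 tcp above underside 0.0731
carrier wall y [0.0578 0.07  ] slope 0.0011
move 0.0927 -0.0036 z to floor 0.2635 spin 0.0015
```

Emit:
jog_arm(moves=[[0.0927, -0.0036, 0.1, 0.002], [0.0927, -0.0036, 0.15, 0.002], [0.0927, -0.0036, 0.19, 0.002], [0.0927, -0.0036, 0.205, 0.002], [0.0927, -0.0036, 0.215, 0.002], [0.0927, -0.0036, 0.22, 0.002], [0.0927, -0.0036, 0.225, 0.002], [0.0927, -0.0036, 0.23, 0.002], [0.0927, -0.0036, 0.235, 0.002], [0.0927, -0.0036, 0.235, 0.002]])

```text
clock: 23.95
position: [0.5102, -0.0076, 0.1097]
ee_rot: [-2.276, -2.165, 0.0]
force: [-0.4, -0.4, -2.9]
width: 0.125
gripper_force: 45.0
```

Emit:
jog_arm(moves=[[0, 0, 0.008, 0], [0, 0, 0.016, 0], [0, 0, 0.022, 0], [0, 0, 0.026, 0], [0, 0, 0.028, 0], [0, 0, 0.029, 0]])

```text
clock: 24.7
position: [0.5105, -0.0076, 0.081]
ee_rot: [2.276, 2.165, 0.0]
force: [-3.4, 0.2, 11.4]
width: 0.13
gripper_force: 45.0
```

Emit:
jog_arm(moves=[[0, 0, 0, 0], [0, 0, 0, 0], [0, 0, -0.01, 0], [0, 0, -0.06, 0], [0, 0, -0.12, 0], [0.1, -0.05, -0.2, 0.18], [0.362, -0.108, -0.3, 1.522], [0.362, -0.108, -0.3, 1.522], [0.362, -0.108, -0.3, 1.522], [0.362, -0.108, -0.3, 1.522], [0.362, -0.108, -0.3, 1.522], [0.362, -0.108, -0.3, 1.522], [0.362, -0.108, -0.3, 1.522], [0.362, -0.108, -0.3, 1.522], [0.362, -0.108, -0.3, 1.522], [0.362, -0.108, -0.3, 1.522]], hand=0.032)

```text
clock: 26.7
position: [0.4207, 0.3589, 0.3811]
ee_rot: [-3.141, -0.002, -0.0]
force: [0.1, 0.0, -0.5]
width: 0.348
gripper_force: 0.0
```

```bash
python3 look.py w7
```

```text
tcp [0.4207 0.3589 0.3811] tool y yaw -1.57
{'handle': array([0.4581, 0.4653]), 'yaw': np.float64(-1.376), 'dims': (60, 12), 'n': 400, 'o': array([0.4698, 0.4676]), 'plate': array([ 0.4703,  0.4676, -1.3782]), 'pf': np.float64(0.006), 'pn': 1561}
  grip at 0.008 move 0.0453 -0.1079 0.3081 spin -0.194
  grip at -0.018 move 0.0198 -0.1029 0.3081 spin -0.194
? (np.float64(0.5519195148842337), np.float64(0.5519338478500551)) (119, 3)
? (np.float64(0.6104727793696275), np.float64(0.4228538681948424)) (36, 66)
```

Emit:
jog_arm(moves=[[0.0237, -0.1037, 0.1, -0.194], [0.0237, -0.1037, 0.15, -0.194], [0.0237, -0.1037, 0.2, -0.194], [0.0237, -0.1037, 0.22, -0.194], [0.0237, -0.1037, 0.235, -0.194], [0.0237, -0.1037, 0.25, -0.194], [0.0237, -0.1037, 0.275, -0.194], [0.0237, -0.1037, 0.292, -0.194], [0.0237, -0.1037, 0.302, -0.194], [0.0237, -0.1037, 0.308, -0.194], [0.0237, -0.1037, 0.308, -0.194]], hand=0.036)

```text
clock: 28.12
position: [0.4446, 0.4632, 0.073]
ee_rot: [-3.127, -0.302, -0.0]
force: [0.9, 0.3, -0.1]
width: 0.392
gripper_force: 0.0
```

Emit:
jog_arm(moves=[[0, 0, 0, 0], [0, 0, 0, 0], [0, 0, 0, 0], [0, 0, 0, 0], [0, 0, -0.02, 0], [0, 0, -0.06, 0], [0, 0, -0.12, 0], [0, 0, -0.17, 0], [0, 0, -0.17, 0]], hand=0.0, newtons=58)

```text
clock: 29.25
position: [0.4464, 0.4642, 0.2483]
ee_rot: [-3.121, -0.301, -0.009]
force: [-0.1, 0.1, -4.5]
width: 0.127
gripper_force: 58.0
```

Emit:
jog_arm(moves=[[-0.098, 0.556, -0.1, -1.33], [-0.098, 0.556, -0.1, -1.33], [-0.098, 0.556, -0.1, -1.33], [-0.098, 0.556, -0.1, -1.33], [-0.098, 0.556, -0.1, -1.33], [-0.098, 0.556, -0.1, -1.33], [-0.098, 0.556, -0.1, -1.33], [-0.098, 0.556, -0.1, -1.33], [-0.098, 0.556, -0.1, -1.33], [-0.098, 0.556, -0.1, -1.33], [-0.098, 0.556, -0.1, -1.33], [-0.098, 0.556, -0.1, -1.33], [-0.098, 0.556, -0.1, -1.33], [-0.098, 0.556, -0.1, -1.33]])

```text
clock: 31.0
position: [0.4548, -0.1005, 0.3426]
ee_rot: [-2.272, -2.169, 0.0]
force: [0.3, 0.2, -5.3]
width: 0.123
gripper_force: 58.0
```

```bash
python3 held.py w8 -.081
```

```text
tcp [ 0.4548 -0.1007  0.3427] held ctr [-0.1 42.6] dims [40.2 75.6] ang 0.13 tcp above underside 0.0732
carrier wall y [0.0581 0.0704] slope -0.0036
move 0.0579 -0.0029 z to floor 0.2615 spin 0.0023
```

Emit:
jog_arm(moves=[[0.0751, -0.0029, 0.1, 0.002], [0.0751, -0.0029, 0.15, 0.002], [0.0751, -0.0029, 0.19, 0.002], [0.0751, -0.0029, 0.203, 0.002], [0.0751, -0.0029, 0.213, 0.002], [0.0751, -0.0029, 0.218, 0.002], [0.0751, -0.0029, 0.223, 0.002], [0.0751, -0.0029, 0.228, 0.002], [0.0751, -0.0029, 0.233, 0.002], [0.0751, -0.0029, 0.233, 0.002]])

```text
clock: 32.3
position: [0.4553, -0.0262, 0.1097]
ee_rot: [-2.276, -2.165, 0.0]
force: [-0.2, 0.1, -4.4]
width: 0.125
gripper_force: 58.0
```

Emit:
jog_arm(moves=[[0, 0, 0.008, 0], [0, 0, 0.016, 0], [0, 0, 0.022, 0], [0, 0, 0.026, 0], [0, 0, 0.028, 0], [0, 0, 0.029, 0]])

```text
clock: 33.05
position: [0.4556, -0.0263, 0.0809]
ee_rot: [2.276, 2.165, 0.0]
force: [-3.5, -0.3, 12.6]
width: 0.125
gripper_force: 58.0
```

Emit:
jog_arm(moves=[[0, 0, 0, 0], [0, 0, 0, 0], [0, 0, -0.01, 0], [0, 0, -0.06, 0], [0, 0, -0.12, 0], [-0.07, 0.0875, -0.18, 0], [-0.07, 0.0875, -0.24, 0], [-0.07, 0.0875, -0.3, 0], [-0.07, 0.0875, -0.32, 0], [-0.07, 0.0875, -0.32, 0], [-0.07, 0.0875, -0.32, 0]], hand=0.032)

```text
clock: 34.42
position: [0.5389, -0.1005, 0.4009]
ee_rot: [-2.277, -2.165, -0.0]
force: [0.4, -1.0, -0.4]
width: 0.347
gripper_force: 0.0
```

```bash
python3 - <<'E'
from h import *
im=cap('wrist','w9'); p=cloud(im); np.savez('w9.npz',p=p,c=im['color'])
C=[.5374,-.0040,-.048]
for b in (-.081,-.027,.027,.081):
    q=p.reshape(-1,3); l=loc(q,C); m=(abs(l[:,0]-b)<.024)&(abs(l[:,1])<.07)
    t=m&(q[:,2]>.055)&(q[:,2]<.072); h=m&(q[:,2]>.09)&(q[:,2]<.099)
    print(b,'plate',np.percentile(q[t,2],[5,50,95]).round(4),np.percentile(l[t],[1,99],axis=0).round(4).tolist(),'handle z',np.median(q[h,2]).round(4),np.percentile(l[h,1],[2,98]).round(3))
E
```

```text
-0.081 plate [0.0609 0.0629 0.0646] [[-0.0997, -0.0546], [-0.0603, 0.0539]] handle z 0.0946 [-0.04   0.015]
-0.027 plate [0.0614 0.0629 0.0645] [[-0.0461, -0.0547], [-0.0071, 0.0526]] handle z 0.0946 [-0.041  0.015]
0.027 plate [0.0612 0.063  0.0645] [[0.0075, -0.0548], [0.0471, 0.0539]] handle z 0.0947 [-0.041  0.015]
0.081 plate [0.0611 0.063  0.0647] [[0.0612, -0.0549], [0.1006, 0.0538]] handle z 0.0948 [-0.04   0.016]
```

View pics/w9.png

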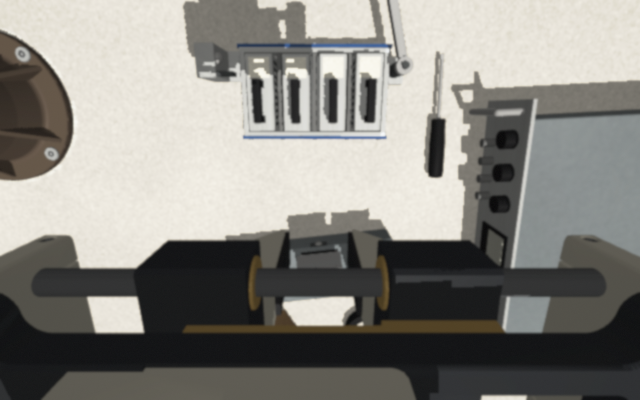

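Emit:
jog_arm(moves=[[0.2246, 0.08, 0.05, -0.25], [0.2246, 0.08, 0.05, -0.25], [0.2246, 0.08, 0.05, -0.25], [0.2246, 0.08, 0.05, -0.25], [0.2246, 0.08, 0.05, -0.25], [0.2246, 0.08, 0.05, -0.25]], hand=0.05)

```text
clock: 35.22
position: [0.6298, 0.1194, 0.3497]
ee_rot: [-1.988, -2.431, 0.004]
force: [0.0, -0.1, -0.7]
width: 0.544
gripper_force: 0.0
```

```bash
cat > knob.py <<'E'
from h import *
im=cap('wrist','wk'); p=cloud(im)
o=arm.observe(); P=o['position']; M=R.from_rotvec(o['ee_rot']).as_matrix(); yt=np.arctan2(M[1,1],M[0,1]); print('tcp',P.round(4),'yt',yt.round(4))
Hn=np.array([.6670,.0258])
k=sel(p,(.5,.72,.05,.32),.112,.122); print('knob top',len(k),np.percentile(k,[5,50,95],axis=0).round(4).tolist())
c=(k[:,:2].min(0)+k[:,:2].max(0))/2; c=np.median(k[:,:2],0)
d=c-Hn; print('r',np.hypot(*d),'q',np.pi-(np.arctan2(d[1],d[0])+.048))
b=sel(p,(.55,.70,.06,.21),.070,.080); v=np.linalg.svd(b[:,:2]-b[:,:2].mean(0))[2][0]; a=np.arctan2(v[1],v[0])%np.pi; print('bar ang q',np.pi-a-.048, 'line offset from hinge',np.cross(v,Hn-b[:,:2].mean(0)))
q=np.pi-(np.arctan2(d[1],d[0])+.048); w=c-P[:2]
print('move to knob',(w@M[:2,0]).round(4),(w@M[:2,1]).round(4),(P[2]-.1115).round(4),'spin',round(yt-(np.pi/2-q-.048),4))
E
python3 knob.py
```

```text
tcp [0.63   0.1185 0.3504] yt 0.1984
knob top 155 [[0.6185, 0.23, 0.114], [0.6246, 0.2362, 0.1156], [0.6308, 0.2426, 0.1171]]
r 0.2146012504613314 q 1.3239376281334732
bar ang q 1.3194022596053852 line offset from hinge 0.0007163240416705845
move to knob 0.1165 0.018 0.2389 spin -0.0005knob.py:8: DeprecationWarning: Arrays of 2-dimensional vectors are deprecated. Use arrays of 3-dimensional vectors instead. (deprecated in NumPy 2.0)
  b=sel(p,(.55,.70,.06,.21),.070,.080); v=np.linalg.svd(b[:,:2]-b[:,:2].mean(0))[2][0]; a=np.arctan2(v[1],v[0])%np.pi; print('bar ang q',np.pi-a-.048, 'line offset from hinge',np.cross(v,Hn-b[:,:2].mean(0)))
```

Emit:
jog_arm(moves=[[0.1165, 0.018, 0.1, 0], [0.1165, 0.018, 0.18, 0], [0.1165, 0.018, 0.2, 0], [0.1165, 0.018, 0.22, 0], [0.1165, 0.018, 0.23, 0], [0.1165, 0.018, 0.2385, 0], [0.1165, 0.018, 0.2385, 0]], hand=0.05)

```text
clock: 36.15
position: [0.6265, 0.2361, 0.1143]
ee_rot: [1.99, 2.429, 0.003]
force: [0.7, 0.2, -0.1]
width: 0.548
gripper_force: 0.0
```

Emit:
jog_arm(moves=[[0, 0, 0, 0], [0, 0, 0, 0], [0, 0, 0, 0], [0, 0, 0, 0], [-0.0015, -0.0257, 0, -0.12], [-0.0072, -0.0553, 0, -0.26], [-0.017, -0.0837, 0, -0.4], [-0.0306, -0.1105, 0, -0.54], [-0.0478, -0.1352, 0, -0.68], [-0.0683, -0.1572, 0, -0.82], [-0.0917, -0.1761, 0, -0.96], [-0.1137, -0.1896, 0, -1.08], [-0.1331, -0.1988, 0, -1.18]], hand=0.0, newtons=15)

```text
clock: 37.78
position: [0.4547, 0.0671, 0.1124]
ee_rot: [-0.293, -3.125, -0.0]
force: [-3.7, 1.5, 4.1]
width: 0.169
gripper_force: 15.0
```

Emit:
jog_arm(moves=[[-0.001, -0.015, 0, -0.07], [-0.002, -0.0236, 0, -0.11], [-0.003, -0.0285, 0, -0.135], [-0.003, -0.031, 0, -0.144], [-0.003, -0.0325, 0, -0.144], [-0.003, -0.0325, 0, -0.144]])

```text
clock: 38.52
position: [0.451, 0.0363, 0.1122]
ee_rot: [-0.072, -3.137, -0.002]
force: [-9.2, 5.2, 8.9]
width: 0.164
gripper_force: 15.0
```

Emit:
jog_arm(moves=[[0, 0, 0, 0], [0, 0, 0, 0], [0, 0, -0.05, 0], [0, 0, -0.11, 0], [0, 0, -0.17, 0], [-0.147, -0.383, -0.308, 0.505], [-0.147, -0.383, -0.308, 0.505], [-0.147, -0.383, -0.308, 0.505], [-0.147, -0.383, -0.308, 0.505], [-0.147, -0.383, -0.308, 0.505], [-0.147, -0.383, -0.308, 0.505], [-0.147, -0.383, -0.308, 0.505], [-0.147, -0.383, -0.308, 0.505], [-0.147, -0.383, -0.308, 0.505]], hand=0.03)

```text
clock: 40.28
position: [0.5822, -0.3543, 0.4196]
ee_rot: [-0.856, -3.022, -0.0]
force: [1.2, 1.2, 0.1]
width: 0.325
gripper_force: 0.0
```

```bash
python3 - <<'E'
from h import *
im=cap('wrist','w10'); p=cloud(im); np.savez('w10.npz',p=p,c=im['color'])
o=arm.observe(); P=o['position']; print(P,o['ee_rot'])
t=sel(p,(.33,.70,-.42,-.20),.045,.0525); print('box',rectfit(t,.15,.053,[.515,-.313,.068]),len(t))
im=cap('scene'); c=im['color'][160:260,280:420,::-1]; cv2.imwrite('pics/keep.png',np.hstack([cv2.resize(c,None,fx=4,fy=4)]))
for n in('scene','side'):
    p2=cloud(cap(n)); k=sel(p2,(.3,.6,-.05,.15),.108,.122); print(n,'knob',np.median(k,0),len(k),'expected .4523 .0361')
E
```

```text
[ 0.58234508 -0.3533622   0.4199009 ] [-8.54500971e-01 -3.02255952e+00 -1.28182699e-03]
box (array([ 0.51314784, -0.31288711,  0.07526487]), np.float64(0.06304477784938364)) 6086
scene knob [0.45897739 0.03618509 0.11426564] 20 expected .4523 .0361
side knob [0.4500058  0.03185231 0.11506483] 19 expected .4523 .0361
```

View pics/w10.png

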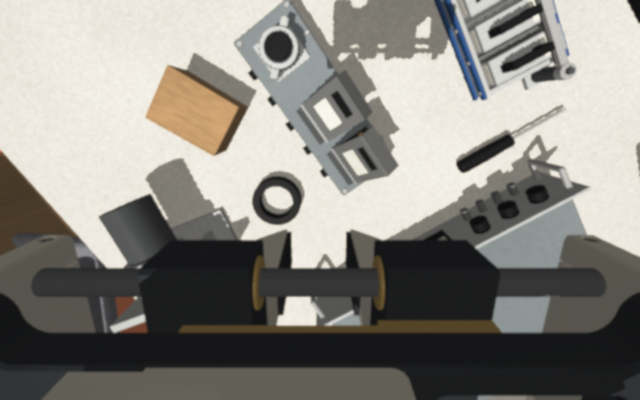

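```bash
cat > tb.py <<'E'
from h import *
import sys
def run(p,s):
    q=p.reshape(-1,3); q=q[np.isfinite(q[:,0])&(q[:,2]>.03)&(q[:,2]<.16)]; l=loc(q,s); z=q[:,2]
    t=(z>.047)&(z<.053)&(abs(l[:,0])<.16)&(abs(l[:,1])<.065)
    print('top extents x',np.percentile(l[t,0],[.5,99.5]).round(4),'y',np.percentile(l[t,1],[.5,99.5]).round(4))
    for x in (.02,.105):
        m=(abs(l[:,0]-x)<.034)&(z>.058)&(l[:,1]>-.03)&(l[:,1]<.07)
        if m.sum()<50: m=(abs(l[:,0]-x)<.034)&(z>.052)&(l[:,1]>-.01)&(l[:,1]<.07); print('cover',x,'flat? z',np.percentile(z[m],[2,50,98]).round(4)); continue
        r=np.hypot(l[m,1]+.02,z[m]-.053); a=np.arctan2(z[m]-.053,l[m,1]+.02); k=r>.04
        print('cover',x,'angle pct',np.percentile(a[k],[10,50,90]).round(3),'max z',np.percentile(z[m],99.5).round(4),'rmax',np.percentile(r,99).round(4))
    d=np.hypot(l[:,0]+.095,l[:,1]); m=(z>.098)&(z<.107)&(d<.035); print('plug top ctr',(l[m].min(0)+l[m].max(0)).round(4)/2,l[m].mean(0).round(4),m.sum())
    m=(z>.062)&(z<.096)&(d>.031)&(d<.045); a=np.arctan2(l[m,1],l[m,0]+.095)
    A=.5*np.angle(np.mean(np.exp(2j*a))); print('lug axis',A,'collar q',(A-np.pi/2)%np.pi,m.sum(), np.histogram(np.degrees(a),np.arange(-180,181,20))[0])
if __name__=='__main__':
    s=[float(v) for v in sys.argv[2:5]]
    run(np.load(sys.argv[1])['p'],s)
E
for s in ".5131 -.3129 .075" ".5131 -.3129 .070"; do python3 tb.py w10.npz $s; done
python3 - <<'E'
from h import *
p=np.load('w10.npz')['p']; s=np.array([.5131,-.3129,.072]); q=p.reshape(-1,3); q=q[(q[:,2]>.046)&(q[:,2]<.053)]
l=loc(q,s)
for sg in (1,-1):  # side edges
    pts=[]
    for x in np.arange(-.14,.145,.01):
        m=(abs(l[:,0]-x)<.005)&(abs(l[:,1])<.062); 
        if m.sum()>20: pts.append((x,(sg*l[m,1]).max()*sg))
    pts=np.array(pts); print(sg,np.polyfit(pts[:,0],pts[:,1],1).round(4),np.round(pts[:,1]*1000,1))
o=arm.observe(); print(o['joints'].round(2))
E
```

```text
top extents x [-0.1472  0.1481] y [-0.053   0.0524]
cover 0.02 angle pct [0.556 0.774 0.807] max z 0.1126 rmax 0.0885
cover 0.105 angle pct [0.782 1.027 1.066] max z 0.1268 rmax 0.0886
plug top ctr [-0.0934 -0.    ] [-0.0932  0.0002] 638
lug axis -0.8624621684147846 collar q 0.7083341583801119 158 [ 0  0  0  0  0  0 69 14  0  0  0  0  0  0 12 63  0  0]
top extents x [-0.1472  0.1482] y [-0.0528  0.052 ]
cover 0.02 angle pct [0.554 0.774 0.806] max z 0.1126 rmax 0.0886
cover 0.105 angle pct [0.778 1.022 1.057] max z 0.1268 rmax 0.089
plug top ctr [-0.0934 -0.0005] [-0.0932 -0.0003] 638
lug axis -0.8543783229934917 collar q 0.716418003801405 159 [ 0  0  0  0  0  0 72 15  0  0  0  0  0  0  5 67  0  0]
1 [-0.2353  0.0232] [ 52.7  52.9  52.7  52.7  52.9  52.7  52.5  52.7  52.6  52.5  52.6  52.6
  52.6 -24.7 -24.6 -26.9 -24.1 -25.7 -24.7 -24.6  48.7  52.1  51.5 -24.6
  55.6  56.4 -26.  -26.3 -22.5]
-1 [-0.0029 -0.0532] [-52.9 -52.9 -52.5 -52.7 -53.  -52.9 -52.6 -53.1 -53.1 -53.2 -53.1 -52.9
 -53.2 -53.3 -53.4 -53.2 -53.2 -53.  -53.4 -53.3 -53.3 -53.2 -53.5 -53.5
 -53.4 -53.6 -53.3 -53.5 -53.6]
[ 0.19  0.49  0.5   1.11 -0.23  1.6   1.66]
```

Emit:
jog_arm(moves=[[0.066, 0.0144, 0.05, -0.621], [0.066, 0.0144, 0.1, -0.621], [0.066, 0.0144, 0.15, -0.621], [0.066, 0.0144, 0.19, -0.621], [0.066, 0.0144, 0.23, -0.621], [0.066, 0.0144, 0.26, -0.621], [0.066, 0.0144, 0.284, -0.621], [0.066, 0.0144, 0.284, -0.621]], hand=0.0, newtons=20)

```text
clock: 41.48
position: [0.5327, -0.3058, 0.1351]
ee_rot: [0.111, -3.137, -0.003]
force: [0.1, 0.2, 0.1]
width: 0.008
gripper_force: 0.0
```

Emit:
jog_arm(moves=[[0, 0.004, 0.014, 0], [0, 0.008, 0.0243, 0], [0, 0.012, 0.03, 0], [0, 0.0157, 0.0355, 0], [0, 0.019, 0.042, 0], [0, 0.021, 0.048, 0], [0, 0.0226, 0.0546, 0], [0, 0.024, 0.058, 0], [0, 0.025, 0.0613, 0], [0, 0.027, 0.065, 0], [0, 0.03, 0.068, 0], [0, 0.03, 0.0695, 0], [0, 0.03, 0.0695, 0]])

```text
clock: 43.1
position: [0.5316, -0.2773, 0.0672]
ee_rot: [-0.109, 3.14, 0.001]
force: [-1.4, 1.1, 7.7]
width: 0.002
gripper_force: 3.8
```

Emit:
jog_arm(moves=[[0, 0, 0.001, 0], [0, 0, 0.001, 0], [0, 0, -0.04, 0], [0, 0, -0.1, 0], [-0.03, -0.042, -0.12, 0], [-0.085, -0.042, -0.12, 0], [-0.085, -0.042, -0.1, 0], [-0.085, -0.042, -0.08, 0], [-0.085, -0.042, -0.08, 0]])

```text
clock: 44.22
position: [0.6181, -0.3124, 0.1447]
ee_rot: [0.109, -3.136, -0.003]
force: [-0.0, 0.3, 1.1]
width: 0.005
gripper_force: 0.0
```

Emit:
jog_arm(moves=[[0, 0.002, 0.012, 0], [0, 0.004, 0.0197, 0], [0, 0.0074, 0.0224, 0], [0, 0.0152, 0.0289, 0], [0, 0.0198, 0.0339, 0], [0, 0.024, 0.039, 0], [0, 0.0275, 0.0451, 0], [0, 0.031, 0.051, 0], [0, 0.0328, 0.0576, 0], [0, 0.0344, 0.0642, 0], [0, 0.035, 0.067, 0], [0, 0.0355, 0.0709, 0], [0, 0.038, 0.0745, 0], [0, 0.0405, 0.0777, 0], [0, 0.0405, 0.0795, 0], [0, 0.0405, 0.0795, 0]])

```text
clock: 46.22
position: [0.6165, -0.2733, 0.0674]
ee_rot: [-0.109, 3.14, -0.0]
force: [-0.5, -1.4, 2.2]
width: 0.005
gripper_force: 1.4
```

Emit:
jog_arm(moves=[[0, 0, 0.002, 0], [0, 0, 0.003, 0], [0, 0, 0.003, 0], [0, 0, -0.05, 0], [0.069, -0.089, -0.33, 0.855], [0.069, -0.089, -0.33, 0.855], [0.069, -0.089, -0.33, 0.855], [0.069, -0.089, -0.33, 0.855], [0.069, -0.089, -0.33, 0.855], [0.069, -0.089, -0.33, 0.855], [0.069, -0.089, -0.33, 0.855], [0.069, -0.089, -0.33, 0.855], [0.069, -0.089, -0.33, 0.855]])

```text
clock: 47.85
position: [0.5539, -0.3659, 0.396]
ee_rot: [-1.2, -2.901, -0.001]
force: [0.4, 0.6, 0.1]
width: 0.007
gripper_force: 0.0
```

```bash
python3 - <<'E'
from h import *
import tb
im=cap('wrist','w11'); p=cloud(im); np.savez('w11.npz',p=p,c=im['color'])
o=arm.observe(); print(o['position'],o['ee_rot'])
tb.run(p,[.5141,-.3129,.070])
E
```

```text
[ 0.55388478 -0.36609272  0.39631149] [-1.20106373e+00 -2.90120847e+00 -5.85656554e-04]
top extents x [-0.1482  0.1488] y [-0.0527  0.052 ]
cover 0.02 angle pct [0.068 0.083 0.12 ] max z 0.0594 rmax 0.0785
cover 0.105 angle pct [0.068 0.081 0.121] max z 0.0592 rmax 0.0838
plug top ctr [-0.09455 -0.0003 ] [-0.0943 -0.0001] 671
lug axis -0.8548972984125166 collar q 0.7158990283823798 165 [ 0  0  0  0  0  0 76 10  0  0  0  0  0  0  2 74  3  0]
```

View pics/w11.png

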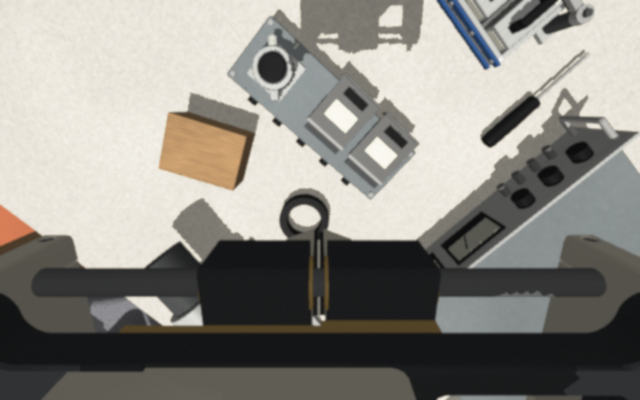

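Emit:
jog_arm(moves=[[0.1278, -0.0619, 0.1, 0], [0.1278, -0.0619, 0.16, 0], [0.1278, -0.0619, 0.2, 0], [0.1278, -0.0619, 0.24, 0], [0.1278, -0.0619, 0.26, 0], [0.1278, -0.0619, 0.28, 0], [0.1278, -0.0619, 0.3, 0], [0.1278, -0.0619, 0.315, 0], [0.1278, -0.0619, 0.325, 0], [0.1278, -0.0619, 0.325, 0]], hand=0.085)

```text
clock: 49.15
position: [0.4194, -0.3199, 0.0719]
ee_rot: [-1.203, -2.901, -0.0]
force: [0.1, 0.2, 0.1]
width: 0.925
gripper_force: 0.0
```

Emit:
jog_arm(moves=[[0, 0, 0, 0], [0, 0, 0, 0], [0, 0, 0, 0], [0, 0, 0, 0], [0, 0, 0, 0]], hand=0.0, newtons=30)

```text
clock: 49.78
position: [0.4196, -0.3203, 0.0726]
ee_rot: [1.203, 2.902, -0.0]
force: [-1.7, 0.3, 4.3]
width: 0.607
gripper_force: 30.0
```

Emit:
jog_arm(moves=[[0, 0, 0, 0.12], [0, 0, 0, 0.24], [0, 0, 0, 0.36], [0, 0, 0, 0.48], [0, 0, 0, 0.58], [0, 0, 0, 0.66], [0, 0, 0, 0.7], [0, 0, 0, 0.72], [0, 0, 0, 0.735], [0, 0, 0, 0.735]])

```text
clock: 51.02
position: [0.4197, -0.3204, 0.0726]
ee_rot: [2.163, 2.278, -0.001]
force: [-2.2, -1.1, 5.4]
width: 0.604
gripper_force: 30.0
```

```bash
python3 - <<'E'
from h import *
o=arm.observe(); M=R.from_rotvec(o['ee_rot']).as_matrix(); print(np.arctan2(M[1,1],M[0,1]),o['ft_torque'],o['force'],o['position'])
E
```

```text
0.05169115592918234 [-0.3086158   0.42929875  0.93218474] [-2.21987705 -1.12872083  5.37813662] [ 0.41971578 -0.32038863  0.0726031 ]
```

Emit:
jog_arm(moves=[[0, 0, 0, 0], [0, 0, 0, 0], [0, 0, 0, 0], [0, 0, 0, 0], [0, 0, -0.03, 0], [0, 0, -0.08, 0], [-0.082, 0.036, -0.14, 0], [-0.082, 0.036, -0.2, 0], [-0.082, 0.036, -0.26, 0], [-0.082, 0.036, -0.31, 0], [-0.082, 0.036, -0.31, 0]], hand=0.085)

```text
clock: 52.4
position: [0.46, -0.4018, 0.3865]
ee_rot: [2.162, 2.271, 0.001]
force: [0.2, 0.4, -0.7]
width: 0.926
gripper_force: 0.0
```

```bash
python3 - <<'E'
from h import *
import tb
im=cap('wrist','w12'); p=cloud(im)
S=[.5141,-.3129,.070]; tb.run(p,S)
q=p.reshape(-1,3); l=loc(q,S)
for x in(.02,.105):
    m=(abs(l[:,0]-x)<.03)&(l[:,1]>-.01)&(l[:,1]<.058)&(q[:,2]>.054)&(q[:,2]<.075); print('cover slope',np.polyfit(l[m,1],q[m,2],1).round(4),m.sum())
E
```

```text
top extents x [-0.1481  0.149 ] y [-0.053   0.0521]
cover 0.02 angle pct [0.07  0.082 0.121] max z 0.0594 rmax 0.0803
cover 0.105 angle pct [0.07  0.082 0.109] max z 0.0596 rmax 0.0838
plug top ctr [-0.09425 -0.00065] [-0.0941 -0.0002] 641
lug axis -1.5672895636716215 collar q 0.003506763123275025 154 [ 0  0  0  0 65  8  0  0  0  0  0  0  8 73  0  0  0  0]
cover slope [0.0042 0.0562] 2040
cover slope [0.004  0.0563] 2052
```

View pics/w12.png

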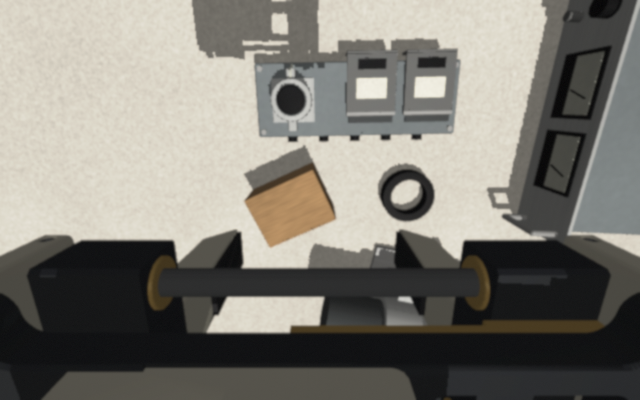

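Emit:
jog_arm(moves=[[0.336, 0.087, -0.01, 0], [0.336, 0.087, -0.01, 0], [0.336, 0.087, -0.01, 0], [0.336, 0.087, -0.01, 0], [0.336, 0.087, -0.01, 0], [0.336, 0.087, -0.01, 0], [0.336, 0.087, -0.01, 0], [0.336, 0.087, -0.01, 0]])

```text
clock: 53.45
position: [0.5291, -0.0607, 0.3913]
ee_rot: [-2.165, -2.275, 0.002]
force: [0.1, 0.6, 0.7]
width: 0.927
gripper_force: 0.0
```

```bash
python3 - <<'E'
from h import *
im=cap('wrist','w13'); p=cloud(im); C=[.5374,-.0040,-.048]
q=p.reshape(-1,3); l=loc(q,C)
m=(q[:,2]>.073)&(q[:,2]<.080)&(abs(l[:,1]-.036)<.03)&(l[:,0]>-.13)&(l[:,0]<.11); print(m.sum())
f=np.polyfit(l[m,0],l[m,1],1); r=l[m,1]-np.polyval(f,l[m,0]); m2=np.where(m)[0][abs(r)<.007]; print('bar slope (q=-slope)',np.polyfit(l[m2,0],l[m2,1],1))
k=(q[:,2]>.112)&(q[:,2]<.121)&(abs(l[:,1]-.036)<.04); print('knob',np.median(l[k],0),'exp -.087 .036')
for b in (-.081,-.027,.027,.081):
    t=(abs(l[:,0]-b)<.019)&(abs(l[:,1])<.05)&(q[:,2]>.055)&(q[:,2]<.0685); print(b,np.median(q[t,2]).round(4))
E
```

```text
1434
bar slope (q=-slope) [-0.00115811  0.03636513]
knob [-0.08628501  0.03671068] exp -.087 .036
-0.081 0.0628
-0.027 0.0629
0.027 0.063
0.081 0.063
```

View pics/w13.png

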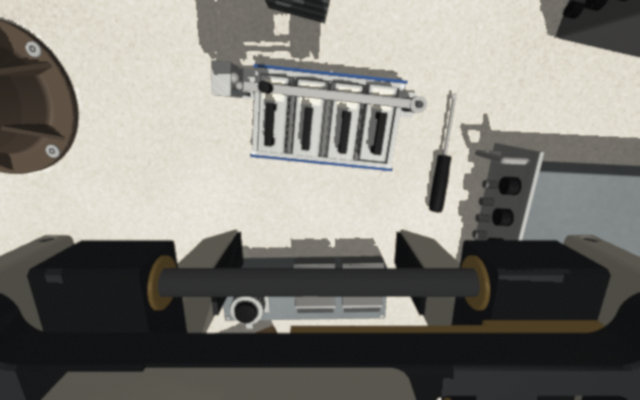

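The bar lies along the row with its tip in the catch at (225,78), and q is about 0.001. All four modules sit at full depth.

```bash
python3 -c "
from cell import arm
print(arm.sign_off())"
```

```text
the job is handed in; nothing more can be done
None
```

The job is done and handed in at about 54 s: all four modules are fully down in their bays with the handles clear of the bar, the keeper bar is snapped in, both covers are shut, and the collar is turned home to its locked mark.

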